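# Uncap the left-hand-threaded gas outlet

## Task

Unscrew the hexagon cap with the notched corners from its gas outlet on the bench - the notches mark a left-hand (reverse) thread, so it comes undone the opposite way from normal - without forcing the thread: do not pull on it while it is still engaged, turn it hard against a stop or shove it sideways on its stud. Then lift the cap straight off and set it down upright, open end down, wholly on the square glass plate, without dropping it or knocking it down hard. Leave the outlet with the plain cap as it is, and do not push the other things on the bench about.

Things in the scene. Friction and masses are not known exactly. Their poses are not given: they have to be found in the camera images.
- notched_cap_center (a point): Centre of the loose steel hexagon cap with a notch in each of its six corners (8 mm tall band at half height): 48 mm across flats, 55 mm across corners, 46 mm tall, open below (bore 42 mm deep), 0.1 to 0.2 kg. The point lies on its axis, 23 mm above its lower edge. z is up along the axis; x is square to one pair of flats (the others follow every 60 deg).
- notched_cap: The same cap; origin on its axis at its lower edge, axes as above. Its left-hand thread: turned clockwise seen from above it rises 12 mm per turn and comes free of its thread lugs after 40 to 125 degrees (differs every time; not marked). About 20 degrees past that point it strikes a solid stop; the other way it meets one after 0 to 85 degrees.
- gas_fitting: Fixed bench outlet that carries the notched cap: round grey foot 76 mm across, column, shoulder 50 mm across at 60 mm above the origin, and an upright steel stud 35 mm across its thread lugs. Origin on its axis at bench level, z up. Before release the cap can be raised only about 1 mm beyond what the thread gives; sideways play is about 1.5 mm. Once free, lift it 40 mm to clear the stud.
- stud_top (a point): Top of the stud of that outlet, on its axis, 96 mm above the bench (hidden inside the cap at the start). A spring valve button on it stands 8 mm higher and presses the cap up with about 5 N.
- plain_fitting: The second fixed outlet, with the same foot, column and shoulder but a plain smaller hexagon cap without notches. Origin on its axis at bench level. To be left alone.
- plain_cap (a joint): Turn of the plain cap, rad, 0 = tight as found; grows counter-clockwise seen from above (ordinary right-hand thread).
- plain_cap_center (a point): Centre of the plain cap: steel hexagon without notches, 40 mm across flats, 40 mm tall; this point lies 81 mm above the bench.
- glass_plate: Loose square greenish glass plate, 96 x 96 x 6 mm, lying on the bench; origin at the centre of its underside, x and y square to its edges, z up.
- plate_top (a point): Centre of the glass plate's upper face, 6 mm above the bench.
- timer: White countdown timer, 62 x 66 x 19 mm, lying on the bench (bystander); origin at the centre of its underside.
- stopper: Red-brown rubber stopper, 36 mm across, 30 mm tall (bystander); origin at the centre of its underside.
- sample_pot: White sample pot, 54 mm across, 57 mm tall (bystander); origin at the centre of its underside.
Mind the look-alikes: they are no part of the job. Leave any green look-alike of the notched_cap alone. Leave any red look-alike of the gas_fitting alone.

How it is judged (in metres and radians):
On the way:
1. The notched cap is unscrewed and lifted straight off, clear above its stud (z of notched_cap in the frame of gas_fitting above 0.097 m and horizontal distance between notched_cap and gas_fitting below 0.03 m and angle between notched_cap's own z axis and vertical below 0.3 rad), for 0.1 s.
At the end, for the whole second after the job is handed in: The notched cap stands upright (open end down, within 0.1 rad) and at rest on the glass plate, its axis within 24 mm of the plate's centre along each edge direction; the plate lies flat on the bench; the plain cap is still tight (x of notched_cap in the frame of glass_plate between -0.024 and 0.024 m and y of notched_cap in the frame of glass_plate between -0.024 and 0.024 m and z of notched_cap in the frame of glass_plate between 0.003 and 0.009 m and angle between each of notched_cap, glass_plate's own z axis and vertical below 0.1 rad and angle between the z axis of notched_cap and the z axis of glass_plate, either way round below 0.1 rad and height (world z) of glass_plate below 0.006 m and linear speed of notched_cap below 0.02 m/s and value of joint plain_cap below 0.2 rad); the robot touches nothing.
It fails at once if the thread is forced: more than 35 N in all (the spring's own load counts about 9 N) between the notched cap and its outlet (pulled while engaged, turned against a stop, or pressed) (contact force between notched_cap and gas_fitting above 35 N).
It fails at once if the cap is dropped: nothing touches it while it is away from its outlet and more than 15 mm above the glass plate (contact force between notched_cap and anything else below 0.01 N and height (world z) of notched_cap above 0.021 m and horizontal distance between notched_cap and gas_fitting above 0.045 m).
It fails at once if the cap is knocked down hard (more than 60 N between cap and glass plate) or lands on the bench beside the plate (contact force between notched_cap and glass_plate above 60 N or height (world z) of notched_cap below 0.0035 m).
It fails at once if the plain cap is turned by more than 0.2 rad (value of joint plain_cap above 0.2 rad).
It fails at once if a bystander (timer, stopper or pot) is pushed more than 30 mm, or the glass plate more than 40 mm (distance of any of timer, stopper, sample_pot from where it was at the start of the episode above 0.03 m or distance of glass_plate from where it was at the start of the episode above 0.04 m).
It also fails if it takes over 67 s, if anything falls off the work surface, if the arm or the gripper's body presses on something with over 40 N, if the wrist force passes 120 N, or if a joint passes its speed limit or range.

## Robot

A 6-joint arm with a two-finger parallel gripper is mounted at the origin on a cart in front of the work surface, level with it; the furniture and walls round the work are solid. World frame = base frame: x ahead of the robot, y to its left, z up, the work surface at z = 0. Lengths are in mm, angles in rad, forces in N, time in s.
With the tool pointing down it reaches from about 300 to 775 mm from the base axis. Payload 14.6 kg.
Tool frame: the origin (TCP) lies between the finger pads; the fingertips stand 25 mm ahead of it and the grasp point (between the pads) lies 6 mm ahead of it; z points along the fingers, x is the direction in which the jaws open and shut, and the axes are right-handed (so a half turn about z gives the same grasp; the last joint's range is limited). The gripper opens to 94 mm and grips with 3 to 60 N. Pads are 16 mm wide; open, the fingers measure 119 mm over their backs; the gripper's body (75 mm by 177 mm) begins 78 mm behind the grasp point.
Start: joints at [-1.217, 0.3, 1.521, -0, 1.321, -0.067], TCP at [224.662, -502.012, 230.446] pointing down, gripper open.
Joint ranges: [-3.03, 3.03], [-0.79, 2.21], [0.23, 2.52], [-1.04, 4.18], [0, 3.07], [-2.55, 2.55]. Speed limits (rad/s): [2.22, 2.22, 2.57, 3.14, 3.14, 3.14].

## Interface

Orientations are given as [roll, pitch, yaw] about the fixed x, y, z axes, in that order (R = Rz(yaw) Ry(pitch) Rx(roll)).
In Python, from cell import manip gives the robot as it stands.
- The arm moves only by the tool apply_moves, never from a script. Its argument "series" is a list of rows, each a list of 3 entries, a list of its own where there are three numbers: the shift along the world's x, y, z in cm, then the turn, a rotation vector about the world's x, y, z in rad, then the opening in per cent of the stroke, from 0 (shut) to 100 (fully open). A call has exactly 10 rows; each row is the pose to reach, as a shift and turn from the pose commanded when the call began; what a row does not reach only later rows make up. A row lasts 1/8 s, in which the tool goes at most 62.5 mm and 10.7 degrees, less where a joint would pass 70% of its speed; a pose out of reach is approached as far as the arm can. A call with a gripper value outside its range is refused whole. The fingers move at their own pace and stop on an object; "grip_force" is the grip in N (left out, the last holds). Time passes only in rows, so rows that repeat a pose let the fingers close, or fill a call up. It gives the time, the measured TCP pose, the force and the opening at its end, in the units of the state.
- manip.read_state(): the state, without advancing time (a new reading comes with each control period).
- manip.camera(name): name is "scene" or "top" or "wrist"; returns (picture, depth): 384x512x3 uint8, red, green, blue; 384x512 float32, mm along the optical axis (not along the pixel's ray), 0 where there is no reading.
- manip.camera_info(name): a dict with "intrinsics" (3x3 intrinsics, pixels), "extrinsics" (4x4, takes a point from world to camera coordinates); the wrist camera has in their place "hand_eye" (4x4, takes a point from camera to tool coordinates, whose origin is the TCP and whose axes are the tool frame's). Camera axes: x right, y down, z forward; pixel columns grow to the right and rows downward; lengths in mm; the calibration is good to about 2 mm. The wrist camera is an equidistant fisheye: a pixel r from the principal point sees the ray r / f radians off the axis. A picture is of the moment at which its call begins: read the wrist's pose just before it. camera_info takes no time and is no camera call.
- manip.sign_off(): hands the job in, once; it reports no verdict.
The state is a dict: "clock": time; "joints": joint angles; "qd": joint speeds; "effort": joint torques, N m; "eef_pos": TCP position; "eef_rot": TCP orientation; "wrist_force": force on the tool from outside, world axes, zero at the start; "moment": the same for the moment, N m; "finger_gap": finger opening in mm.
Only numpy, scipy, OpenCV 4.12 (cv2) and the standard library are available. Lean on these libraries where they do the work, as an engineer would, in place of code of your own. Each camera call takes 0.05 s, during which the arm holds its last target.

## Working session

There is one attempt and no reset: what is moved stays moved. The work goes in short steps, Python scripts to look and compute and a tool call to move; the robot and the scene stay as the last step left them, time stands still between calls to the robot, and variables do not carry over. Pictures are saved under pics/ and viewed, and the job is handed in when it is done.

Besides the shell and the picture viewer there is one more tool, called after ">>>" in YAML: its name, and indented under it one key for each argument. apply_moves: Moves the arm, as the interface text tells. Its arguments: {"type":"object","properties":{"series":{"type":"array","items":{"type":"array"}},"grip_force":{"type":"number"}},"required":["series"]}

```bash
ls; mkdir -p pics
python3 - <<'E'
from cell import manip
import cv2,numpy as np
s=manip.read_state();print(s)
for n in ["scene","top"]:
    p,d=manip.camera(n);cv2.imwrite(f"pics/{n}0.png",p[...,::-1]);np.savez(f"pics/{n}0.npz",p=p,d=d)
    print(n,manip.camera_info(n))
print(manip.camera_info("wrist"))
E
```

```text
pics
{'clock': 0.0, 'joints': array([-1.21659761e+00,  3.00431404e-01,  1.52160972e+00,  3.48399996e-06,
        1.32071585e+00, -6.65954584e-02]), 'qd': array([ 4.84468598e-04, -3.89530282e-05, -1.21159681e-04,  1.63442738e-03,
        1.11682888e-03, -3.00058691e-04]), 'effort': array([-6.06427311e-04, -5.31804621e+01, -3.52736878e+01,  7.07556750e-02,
        2.44296261e-02, -1.23195082e-04]), 'eef_pos': array([ 224.58055587, -501.78572103,  229.89598177]), 'eef_rot': array([-3.14151181e+00,  1.16151316e-03, -1.15000297e+00]), 'wrist_force': array([-0.04103532,  0.01944223,  0.29113717]), 'moment': array([-0.0422893 , -0.00517322,  0.03138329]), 'finger_gap': 94.12287908997247}
scene {'intrinsics': array([[402.61951443,   0.        , 254.4557521 ],
       [  0.        , 402.61951443, 195.35667662],
       [  0.        ,   0.        ,   1.        ]]), 'extrinsics': array([[-6.62255048e-01, -7.49277384e-01, -1.28616675e-03,
         3.56874118e+02],
       [-4.76323136e-01,  4.22325972e-01, -7.71204929e-01,
         3.14729615e+02],
       [ 5.78389593e-01, -5.10121726e-01, -6.36585
[... 475 characters left out ...]
02],
       [ 1.96834472e-01,  2.00351460e-02, -9.80232005e-01,
         1.28789865e+03],
       [ 0.00000000e+00,  0.00000000e+00,  0.00000000e+00,
         1.00000000e+00]])}
{'intrinsics': array([[297.31863964,   0.        , 253.7633947 ],
       [  0.        , 297.31863964, 189.75782467],
       [  0.        ,   0.        ,   1.        ]]), 'hand_eye': array([[ 9.99999723e-01, -5.11693327e-04,  5.40756285e-04,
         3.59219469e-01],
       [ 3.60455774e-04,  9.68322416e-01,  2.49702959e-01,
        -7.11189767e+01],
       [-6.51397770e-04, -2.49702695e-01,  9.68322333e-01,
        -1.53929995e+02],
       [ 0.00000000e+00,  0.00000000e+00,  0.00000000e+00,
         1.00000000e+00]])}
```

View pics/scene0.png

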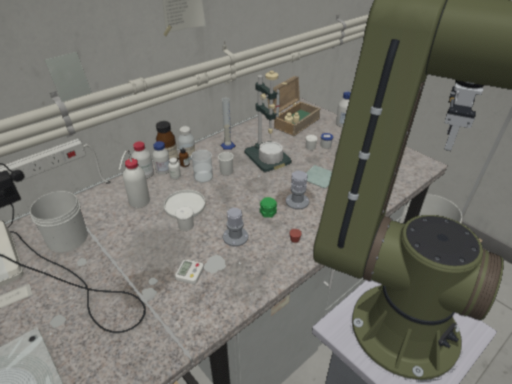

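View pics/top0.png

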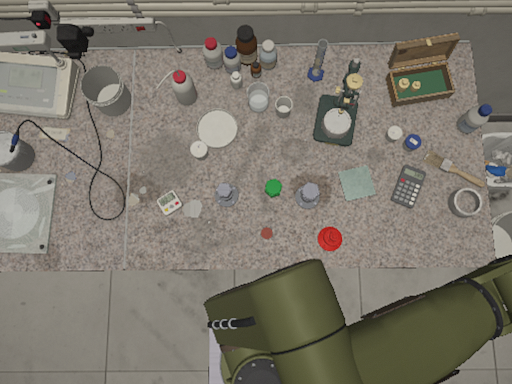

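The top view shows two grey outlets at about (226,192) and (309,194). It also shows a green look-alike cap at (273,187), a red look-alike fitting at (330,238) and the glass plate at (357,183). I'll crop in close.

Run:
```python
import cv2,numpy as np
t=cv2.imread("pics/top0.png");s=cv2.imread("pics/scene0.png")
a=cv2.resize(t[160:225,190:390],None,fx=4,fy=4,interpolation=cv2.INTER_CUBIC)
b=cv2.resize(s[160:255,210:350],(800,543),interpolation=cv2.INTER_CUBIC)
cv2.imwrite("pics/ta.png",a);cv2.imwrite("pics/sb.png",b)
```

```text
(no output)
```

View pics/ta.png

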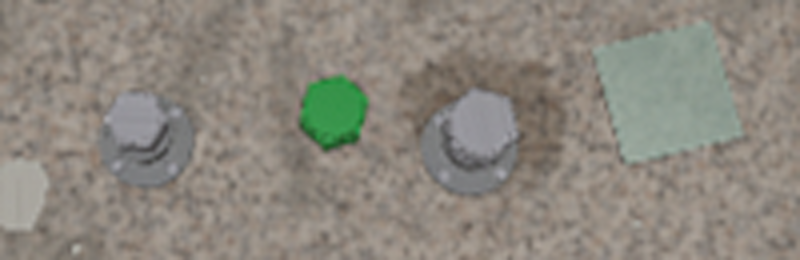

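View pics/sb.png

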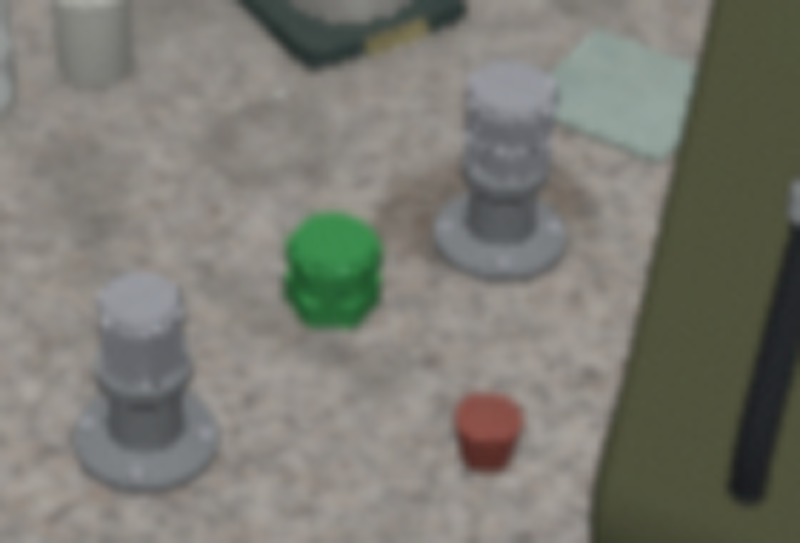

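The candidates for the notched cap, by top-image pixel:
- Grey cap at (310,190): wide, with a notch band. This is the one.
- Grey cap at (224,189): smaller and plain.
- Green cap at (273,187): look-alike.

The red fitting at (330,238) is also a look-alike. The scene crop shows the notch band on the right-hand outlet, so I'll measure that one.

```bash
cat > h.py <<'E'
import numpy as np,cv2
from cell import manip
from scipy.spatial.transform import Rotation as R
def cloud(n,d):
    i=manip.camera_info(n);K=i["intrinsics"];E=i["extrinsics"]
    v,u=np.mgrid[:d.shape[0],:d.shape[1]]
    P=np.stack([(u-K[0,2])/K[0,0]*d,(v-K[1,2])/K[1,1]*d,d],-1)
    return (P-E[:3,3])@E[:3,:3]
def plane(n,uv,z):
    i=manip.camera_info(n);K=i["intrinsics"];E=i["extrinsics"]
    uv=np.atleast_2d(uv).astype(float)
    r=np.c_[(uv[:,0]-K[0,2])/K[0,0],(uv[:,1]-K[1,2])/K[1,1],np.ones(len(uv))]@E[:3,:3]
    c=-E[:3,:3].T@E[:3,3]
    return c+r*((z-c[2])/r[:,2])[:,None]
def wpose():
    s=manip.read_state();return s["eef_pos"],R.from_euler("xyz",s["eef_rot"]).as_matrix()
def wrays(uv,p,Rm):
    i=manip.camera_info("wrist");K=i["intrinsics"];H=i["hand_eye"]
    uv=np.atleast_2d(uv).astype(float)
    a=(uv[:,0]-K[0,2])/K[0,0];b=(uv[:,1]-K[1,2])/K[1,1];th=np.hypot(a,b)
    s=np.sinc(th/np.pi);r=np.c_[a*s,b*s,np.cos(th)]
    return Rm@H[:3,3]+p,(r@H[:3,:3].T)@Rm.T
def wplane(uv,z,p,Rm):
    c,r=wrays(uv,p,Rm);return c+r*((z-c[2])/r[:,2])[:,None]
E
python3 - <<'E'
from h import *
q=np.load("pics/top0.npz");d=q["d"];p=q["p"];C=cloud("top",d)
def box(u0,u1,v0,v1,zl,zh,name):
    c=C[v0:v1,u0:u1].reshape(-1,3);c=c[(c[:,2]>zl)&(c[:,2]<zh)]
    print(name,len(c),c.mean(0).round(1),c.min(0).round(1),c.max(0).round(1))
box(290,330,175,215,95,140,"ncap top")
box(210,245,175,215,85,140,"pcap top")
box(262,285,175,200,35,80,"green")
box(320,342,225,250,5,140,"red")
box(258,275,225,240,20,60,"stopper")
box(318,365,125,160,90,400,"stand?")
box(190,210,140,160,40,90,"pot")
box(160,182,190,215,10,40,"timer")
hsv=cv2.cvtColor(p,cv2.COLOR_RGB2HSV)
m=((hsv[...,0]>50)&(hsv[...,0]<95)&(hsv[...,1]>25)&(hsv[...,2]>90)).astype(np.uint8)
m[:160]=0;m[205:]=0;m[:,:335]=0;m[:,380:]=0
c=max(cv2.findContours(m,0,2)[0],key=cv2.contourArea);r=cv2.minAreaRect(c);b=cv2.boxPoints(r)
W=plane("top",b,6);print(W.round(1),W.mean(0),np.linalg.norm(np.diff(W,axis=0),axis=1))
e=W[1]-W[0];print(np.degrees(np.arctan2(e[1],e[0])))
E
```

```text
ncap top 244 [ 492.  -140.   108.7] [ 466.3 -165.6   95.9] [ 517.3 -115.4  116. ]
pcap top 168 [500.6 111.5  98.3] [480.6  89.8  85.1] [522.4 133.2 106. ]
green 214 [517.6 -34.4  44.1] [493.5 -60.1  35.8] [544.1 -10.9  54.2]
red 425 [ 358.9 -201.9   43.6] [ 327.6 -241.5    5. ] [ 398.4 -176.2  107.2]
stopper 110 [378.9 -12.   28.9] [361.4 -27.5  21. ] [395.4   5.8  34.8]<stdin>:5: RuntimeWarning: Mean of empty slice.
  ret = um.true_divide(
Traceback (most recent call last):
ValueError: zero-size array to reduction operation minimum which has no identity
```

Run:
```python
from h import *
q=np.load("pics/top0.npz");d=q["d"];p=q["p"];C=cloud("top",d)
hsv=cv2.cvtColor(p,cv2.COLOR_RGB2HSV)
m=((hsv[...,0]>50)&(hsv[...,0]<95)&(hsv[...,1]>25)&(hsv[...,2]>90)).astype(np.uint8)
m[:160]=0;m[205:]=0;m[:,:335]=0;m[:,380:]=0
c=max(cv2.findContours(m,0,2)[0],key=cv2.contourArea);r=cv2.minAreaRect(c);b=cv2.boxPoints(r)
W=plane("top",b,6);print(W.round(1),W.mean(0),np.linalg.norm(np.diff(W,axis=0),axis=1))
e=W[1]-W[0];print(np.degrees(np.arctan2(e[1],e[0])))
c=C[:,300:420].reshape(-1,3);c=c[(c[:,2]>60)&(c[:,0]>520)&(c[:,0]<680)]
print("tall near stand",c.min(0),c.max(0))
c=C[175:215,290:330].reshape(-1,3);k=c[(c[:,2]>105)];print(len(k),k.mean(0),np.median(k[:,2]),k.min(0),k.max(0))
```

```text
[[ 569.1 -321.2    6. ]
 [ 582.4 -330.7    6. ]
 [ 579.4 -334.9    6. ]
 [ 566.1 -325.4    6. ]] [ 574.23942456 -328.05711806    6.        ] [16.34345745  5.17016913 16.33528176]
-35.312456265780234
tall near stand [ 678.49052966 -231.41137082   63.27136833] [ 678.49052966 -231.41137082   63.27136833]
220 [ 484.61876219 -135.47930925  149.46785146] 109.57674376992992 [ 251.18394424 -164.47027071  105.03267748] [ 516.65441053  -10.07449813 1364.10406522]
```

>>> apply_moves:
  series:
    - [[3,4,2],[0,0,0.18],100]
    - [[6,8,4],[0,0,0.36],100]
    - [[9,12,6],[0,0,0.54],100]
    - [[12,16,7],[0,0,0.72],100]
    - [[15,20,7],[0,0,0.9],100]
    - [[18,24,7],[0,0,1.08],100]
    - [[20,28,7],[0,0,1.26],100]
    - [[21,31,7],[0,0,1.44],100]
    - [[21,34,7],[0,0,1.62],100]
    - [[21,35,7],[0,0,1.8],100]

```text
clock: 1.35
eef_pos: [434.6, -150.6, 300.3]
eef_rot: [-3.141, 0.0, 0.657]
wrist_force: [0.1, -0.5, 0.7]
finger_gap: 94.0
```

>>> apply_moves:
  series:
    - [[0,0,0],[0,0,0.18],100]
    - [[0,0,0],[0,0,0.36],100]
    - [[0,0,0],[0,0,0.5],100]
    - [[0,0,0],[0,0,0.6],100]
    - [[0,0,0],[0,0,0.7],100]
    - [[0,0,0],[0,0,0.7],100]
    - [[0,0,0],[0,0,0.7],100]
    - [[0,0,0],[0,0,0.7],100]
    - [[0,0,0],[0,0,0.7],100]
    - [[0,0,0],[0,0,0.7],100]

```text
clock: 2.6
eef_pos: [434.7, -152.0, 300.5]
eef_rot: [3.142, -0.0, 1.35]
wrist_force: [-0.0, 0.3, -0.3]
finger_gap: 93.8
```

Run:
```python
from h import *
s=manip.read_state();print(s["eef_pos"],s["eef_rot"],s["joints"],s["wrist_force"])
p,d=manip.camera("wrist");cv2.imwrite("pics/w1.png",p[...,::-1]);np.savez("pics/w1.npz",p=p,d=d,pos=s["eef_pos"],rot=s["eef_rot"])
```

```text
[ 434.6666733  -151.99057025  300.45408447] [ 3.14158098e+00 -7.18322319e-06  1.34974336e+00] [-4.15954421e-01  4.86920345e-02  1.65265627e+00  9.38775545e-06
  1.44023429e+00 -1.76569900e+00] [-0.00736889  0.29890791 -0.30247206]
```

View pics/w1.png

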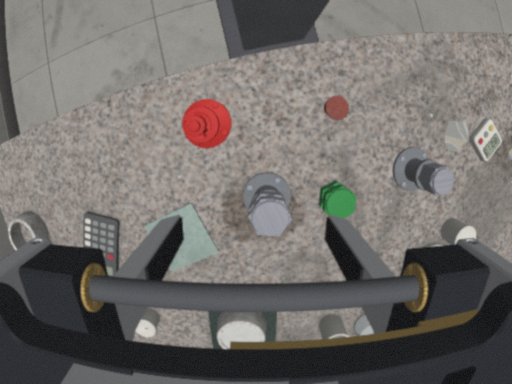

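The wrist view shows the notched cap's top at about (270,217), the plate around (187,240), the green cap at (338,200) and the red look-alike at (207,124).

Run:
```python
from h import *
q=np.load("pics/w1.npz");p=q["p"];d=q["d"]
c=cv2.resize(p[165:285,140:300,::-1],None,fx=5,fy=5,interpolation=cv2.INTER_CUBIC)
for i in range(0,160,20):cv2.putText(c,str(140+i),(i*5,10),0,.4,(0,0,255));cv2.line(c,(i*5,12),(i*5,18),(0,0,255))
for i in range(0,120,20):cv2.putText(c,str(165+i),(0,i*5+4),0,.4,(0,0,255))
cv2.imwrite("pics/w1c.png",c)
print(d[210:225:5,260:282:5])
```

```text
[[361.94727 361.33145 362.10693 362.087   361.09814]
 [362.346   363.32513 363.8813  363.92764 364.8627 ]
 [365.8401  364.36224 363.9996  365.1219  364.44168]]
```

View pics/w1c.png

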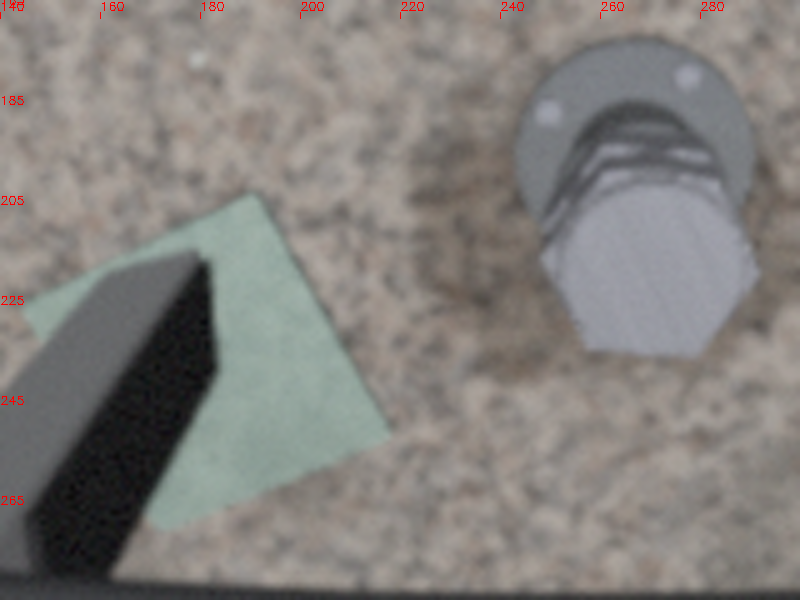

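Run:
```python
from h import *
q=np.load("pics/w1.npz");p=q["p"].astype(int);d=q["d"];pos=q["pos"];Rm=R.from_euler("xyz",q["rot"]).as_matrix()
H=manip.camera_info("wrist")["hand_eye"]
def pts(uv):
    c,r=wrays(uv,pos,Rm); zc=(r@(Rm@H[:3,2])); dd=d[uv[:,1],uv[:,0]]; return c+r*(dd/zc)[:,None]
v,u=np.mgrid[170:245,235:305];uv=np.c_[u.ravel(),v.ravel()]
P=pts(uv);z=P[:,2]
core=P[(abs(uv[:,0]-270)<8)&(abs(uv[:,1]-220)<8)];zt=np.median(core[:,2]);print("top z",zt)
def shp(m,zpl,name):
    n,l,st,ce=cv2.connectedComponentsWithStats(m.astype(np.uint8))
    i=1+np.argmax(st[1:,4]);m=l==i
    vv,uu=np.nonzero(m);W=wplane(np.c_[uu,vv],zpl,pos,Rm)[:,:2]
    best=[]
    for a in range(0,180,3):
        t=W@[np.cos(np.radians(a)),np.sin(np.radians(a))];best.append((np.ptp(t),a,(t.max()+t.min())/2))
    print(name,len(W),W.mean(0),[(b[1],round(b[0],1)) for b in best[::2]])
    # 60-deg folded width
    f=[(sum(best[(k+j)%60][0] for j in (0,20,40)),3*k) for k in range(20)];print(min(f),max(f))
    return W
M=np.zeros(d.shape,bool);M[170:245,235:305]=True
# colour: bluish & bright
col=(p[...,2]-p[...,0]>2)&(p.sum(2)>390)&M
Z=np.zeros(d.shape);Z[170:245,235:305]=z.reshape(75,70)
shp(col&(Z>zt-8),zt,"cap")
```

```text
top z 110.35544029191078
cap 1134 [ 488.80409531 -144.67963535] [(0, np.float64(51.1)), (6, np.float64(52.1)), (12, np.float64(52.5)), (18, np.float64(52.3)), (24, np.float64(51.6)), (30, np.float64(50.3)), (36, np.float64(48.5)), (42, np.float64(46.8)), (48, np.float64(48.6)), (54, np.float64(50.4)), (60, np.float64(51.9)), (66, np.float64(52.9)), (72, np.float64(53.3)), (78, np.float64(53.1)), (84, np.float64(52.3)), (90, np.float64(50.9)), (96, np.float64(49.0)), (102, np.float64(47.2)), (108, np.float64(48.3)), (114, np.float64(50.1)), (120, np.float64(51.4)), (126, np.float64(52.3)), (132, np.float64(52.6)), (138, np.float64(52.4)), (144, np.float64(51.5)), (150, np.float64(50.2)), (156, np.float64(48.3)), (162, np.float64(46.8)), (168, np.float64(47.5)), (174, np.float64(49.6))]
(np.float64(140.82669882188847), 42) (np.float64(158.38199577875048), 12)
```

>>> apply_moves:
  series:
    - [[1.5,0.2,-2],[0,0,0.1],100]
    - [[3,0.4,-4],[0,0,0.2],100]
    - [[4.5,0.6,-6],[0,0,0.3],100]
    - [[5.4,0.7,-8],[0,0,0.4],100]
    - [[5.4,0.7,-10],[0,0,0.448],100]
    - [[5.4,0.7,-11],[0,0,0.448],100]
    - [[5.4,0.7,-11.5],[0,0,0.448],100]
    - [[5.4,0.7,-11.5],[0,0,0.448],100]
    - [[5.4,0.7,-11.5],[0,0,0.448],100]
    - [[5.4,0.7,-11.5],[0,0,0.448],100]

```text
clock: 3.9
eef_pos: [488.8, -145.1, 185.9]
eef_rot: [3.141, 0.0, 1.798]
wrist_force: [0.6, 0.9, 0.6]
finger_gap: 93.8
```

```bash
cat > cap.py <<'E'
from h import *
import sys
name=sys.argv[1]
s=manip.read_state();print(s["eef_pos"].round(1),s["eef_rot"].round(4),s["joints"].round(2),s["wrist_force"].round(2),s["moment"].round(3))
p,d=manip.camera("wrist");cv2.imwrite(f"pics/{name}.png",p[...,::-1]);np.savez(f"pics/{name}.npz",p=p,d=d,pos=s["eef_pos"],rot=s["eef_rot"])
E
python3 cap.py w2
```

```text
[ 488.8 -145.1  185.9] [3.1409e+00 4.0000e-04 1.7978e+00] [-0.36  0.25  1.69  0.    1.2  -2.16] [0.59 0.89 0.56] [ 0.129 -0.134  0.037]
```

View pics/w2.png

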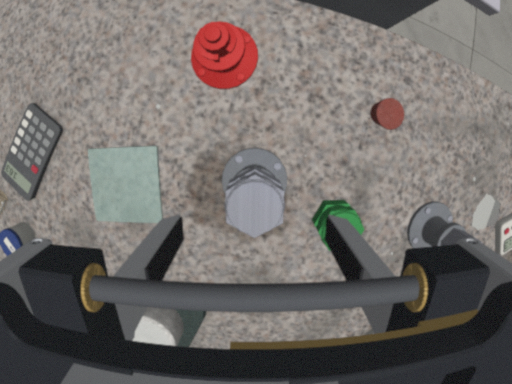

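The cap is now at (255,208) with two flats facing the jaws. The plate is fully visible at (125,185).

```bash
cat > meas.py <<'E'
from h import *
import sys
def load(n):
    q=np.load(f"pics/{n}.npz");return q["p"].astype(int),q["d"],q["pos"],R.from_euler("xyz",q["rot"]).as_matrix()
def pts(uv,d,pos,Rm):
    H=manip.camera_info("wrist")["hand_eye"]
    c,r=wrays(uv,pos,Rm); zc=(r@(Rm@H[:3,2])); return c+r*(d[uv[:,1],uv[:,0]]/zc)[:,None]
def cap(n,cu,cv,h=45,zt=None):
    p,d,pos,Rm=load(n)
    v,u=np.mgrid[cv-h:cv+h,cu-h:cu+h];uv=np.c_[u.ravel(),v.ravel()];P=pts(uv,d,pos,Rm)
    core=(abs(uv[:,0]-cu)<8)&(abs(uv[:,1]-cv)<8)
    z0=np.median(P[core,2]); print("top z",z0)
    zt=zt or z0
    m=(P[:,2]>z0-7)&(p[uv[:,1],uv[:,0]]@[-1,0,1]>2)
    M=m.reshape(2*h,2*h).astype(np.uint8)
    _,l,st,_=cv2.connectedComponentsWithStats(M);M=(l==1+np.argmax(st[1:,4]))
    vv,uu=np.nonzero(M);W=wplane(np.c_[uu+cu-h,vv+cv-h],zt,pos,Rm)[:,:2]
    b=[]
    for a in range(180):
        t=W@[np.cos(np.radians(a)),np.sin(np.radians(a))];b.append((np.ptp(t),(t.max()+t.min())/2))
    f=[sum(b[(k+j)%180][0] for j in (0,60,120)) for k in range(60)];k=int(np.argmin(f))
    A=np.array([[np.cos(np.radians(k+j)),np.sin(np.radians(k+j))] for j in (0,60,120)]);y=[b[(k+j)%180][1] if k+j<180 else -b[(k+j)%180][1] for j in (0,60,120)]
    c=np.linalg.lstsq(A,np.array(y),rcond=None)[0]
    print("n",len(W),"mean",W.mean(0).round(1),"flatcentre",c.round(1),"flat normals deg",k,k+60,k+120,"widths",[round(b[(k+j)%180][0],1) for j in (0,60,120)],"corner",round(max(f)/3,1))
def plate(n,u0,u1,v0,v1):
    p,d,pos,Rm=load(n)
    hsv=cv2.cvtColor(p.astype(np.uint8),cv2.COLOR_RGB2HSV)
    m=((hsv[...,0]>55)&(hsv[...,0]<95)&(p[...,1]-p[...,0]>8)).astype(np.uint8)
    k=np.zeros_like(m);k[v0:v1,u0:u1]=1;m=cv2.morphologyEx(m*k,cv2.MORPH_CLOSE,np.ones((5,5)))
    c=max(cv2.findContours(m,0,2)[0],key=cv2.contourArea)[:,0]
    W=wplane(c,6,pos,Rm)[:,:2].astype(np.float32);r=cv2.minAreaRect(W);print("plate",r)
E
python3 - <<'E'
from meas import *
cap("w2",255,208); plate("w2",70,180,130,240)
E
```

```text
top z 110.3192451259894
n 2835 mean [ 487.8 -145.7] flatcentre [ 488.2 -145.6] flat normals deg 41 101 161 widths [np.float64(49.0), np.float64(47.9), np.float64(49.1)] corner 53.2
plate ((532.3428955078125, -301.44427490234375), (95.44406127929688, 96.26563262939453), 12.85185718536377)
```

>>> apply_moves:
  series:
    - [[-0.06,-0.05,-1.5],[0,0,-0.01],85]
    - [[-0.06,-0.05,-3],[0,0,-0.01],80]
    - [[-0.06,-0.05,-4.5],[0,0,-0.01],80]
    - [[-0.06,-0.05,-6],[0,0,-0.01],80]
    - [[-0.06,-0.05,-7.2],[0,0,-0.01],80]
    - [[-0.06,-0.05,-8.2],[0,0,-0.01],80]
    - [[-0.06,-0.05,-8.8],[0,0,-0.01],80]
    - [[-0.06,-0.05,-8.9],[0,0,-0.01],80]
    - [[-0.06,-0.05,-8.9],[0,0,-0.01],80]
    - [[-0.06,-0.05,-8.9],[0,0,-0.01],80]
  grip_force: 8

```text
clock: 5.2
eef_pos: [488.2, -145.6, 96.8]
eef_rot: [3.141, 0.0, 1.788]
wrist_force: [0.5, -0.4, -0.4]
finger_gap: 74.9
```

```bash
python3 cap.py w3
```

```text
[ 488.2 -145.6   96.8] [3.141e+00 4.000e-04 1.788e+00] [-0.36  0.37  1.77  0.    1.   -2.15] [ 0.53 -0.36 -0.43] [ 0.091 -0.134 -0.011]
```

View pics/w3.png

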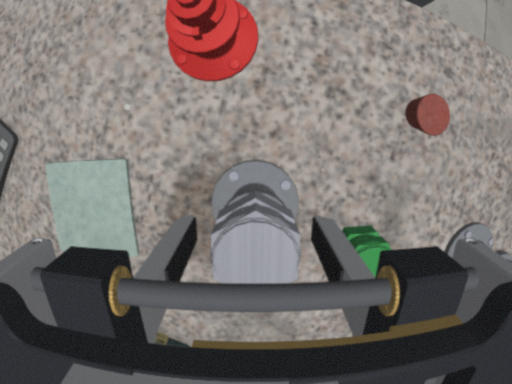

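The cap sits centred between the fingers: cap at columns 212–299, finger tips at 196 and 312. I'll close with a light grip.

>>> apply_moves:
  series:
    - [[0,0,0],[0,0,0],65]
    - [[0,0,0],[0,0,0],58]
    - [[0,0,0],[0,0,0],54]
    - [[0,0,0],[0,0,0],50]
    - [[0,0,0],[0,0,0],46]
    - [[0,0,0],[0,0,0],42]
    - [[0,0,0],[0,0,0],42]
    - [[0,0,0],[0,0,0],42]
    - [[0,0,0],[0,0,0],42]
    - [[0,0,0],[0,0,0],42]
  grip_force: 8

```text
clock: 6.5
eef_pos: [488.0, -145.5, 96.4]
eef_rot: [-3.142, -0.0, 1.788]
wrist_force: [-0.2, 3.0, 0.3]
finger_gap: 47.6
```

Run:
```python
from h import *
s=manip.read_state();print(s)
```

```text
{'clock': 6.5, 'joints': array([-3.61654124e-01,  3.67858384e-01,  1.77026319e+00,  4.98823422e-05,
        1.00357356e+00, -2.14966088e+00]), 'qd': array([-0.00022256, -0.0012814 ,  0.00020963,  0.00039625,  0.00047232,
        0.00115547]), 'effort': array([-1.27524912e+00, -5.14878273e+01, -3.04531467e+01, -5.30184209e-01,
       -3.78078539e-01,  6.75361109e-03]), 'eef_pos': array([ 488.03748713, -145.47858425,   96.41644659]), 'eef_rot': array([-3.14152988e+00, -9.12815631e-05,  1.78797995e+00]), 'wrist_force': array([-0.22066543,  3.00832964,  0.25765669]), 'moment': array([0.54519405, 0.038894  , 0.0169472 ]), 'finger_gap': 47.586518431015634}
```

>>> apply_moves:
  series:
    - [[0,0.05,0],[0,0,0],42]
    - [[0,0.05,0.01],[0,0,-0.04],42]
    - [[0,0.05,0.01],[0,0,-0.08],42]
    - [[0,0.05,0.02],[0,0,-0.12],42]
    - [[0,0.05,0.03],[0,0,-0.16],42]
    - [[0,0.05,0.04],[0,0,-0.2],42]
    - [[0,0.05,0.05],[0,0,-0.24],42]
    - [[0,0.05,0.05],[0,0,-0.28],42]
    - [[0,0.05,0.06],[0,0,-0.3],42]
    - [[0,0.05,0.06],[0,0,-0.3],42]
  grip_force: 8

```text
clock: 7.75
eef_pos: [488.1, -145.1, 97.1]
eef_rot: [3.141, 0.0, 1.488]
wrist_force: [-0.4, -0.4, -0.1]
finger_gap: 47.9
```

```bash
python3 cap.py w4
```

```text
[ 488.1 -145.1   97.1] [3.1415e+00 2.0000e-04 1.4883e+00] [-0.36  0.37  1.77 -0.    1.   -1.85] [-0.45 -0.43 -0.15] [ 0.039 -0.023  0.03 ]
```

View pics/w4.png

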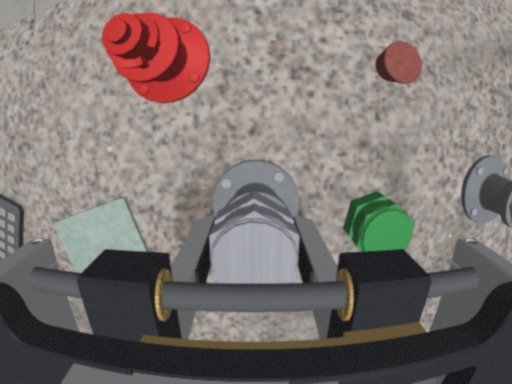

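The cap is turning with the jaws and the forces are negligible. I'll continue.

>>> apply_moves:
  series:
    - [[0,0,0.01],[0,0,-0.04],42]
    - [[0,0,0.01],[0,0,-0.08],42]
    - [[0,0,0.02],[0,0,-0.12],42]
    - [[0,0,0.03],[0,0,-0.16],42]
    - [[0,0,0.04],[0,0,-0.2],42]
    - [[0,0,0.05],[0,0,-0.24],42]
    - [[0,0,0.05],[0,0,-0.28],42]
    - [[0,0,0.06],[0,0,-0.32],42]
    - [[0,0,0.07],[0,0,-0.35],42]
    - [[0,0,0.07],[0,0,-0.35],42]

```text
clock: 9.05
eef_pos: [488.0, -144.7, 97.6]
eef_rot: [-3.141, -0.0, 1.138]
wrist_force: [-0.7, 5.4, 0.5]
finger_gap: 48.0
```

```bash
cat > st.py <<'E'
from h import *
s=manip.read_state();print(s["eef_pos"].round(2),s["eef_rot"].round(3),s["joints"][5].round(2),s["wrist_force"].round(2),s["moment"].round(3),s["finger_gap"])
E
python3 st.py
```

```text
[ 487.97 -144.68   97.62] [-3.141 -0.     1.138] -1.5 [-0.74  5.43  0.53] [1.044 0.007 0.044] 48.0264760484478
```

>>> apply_moves:
  series:
    - [[0,0.06,0],[0,0,0],42]
    - [[0,0.06,0.01],[0,0,-0.04],42]
    - [[0,0.06,0.01],[0,0,-0.08],42]
    - [[0,0.06,0.02],[0,0,-0.12],42]
    - [[0,0.06,0.03],[0,0,-0.15],42]
    - [[0,0.06,0.03],[0,0,-0.15],42]
    - [[0,0.06,0.08],[0,0,-0.15],42]
    - [[0,0.06,0.13],[0,0,-0.15],42]
    - [[0,0.06,0.18],[0,0,-0.15],42]
    - [[0,0.06,0.18],[0,0,-0.15],42]

```text
clock: 10.3
eef_pos: [488.1, -144.4, 99.0]
eef_rot: [-3.141, -0.0, 0.988]
wrist_force: [4.6, 2.9, -10.4]
finger_gap: 48.1
```

```bash
python3 st.py
```

```text
[ 488.05 -144.37   99.  ] [-3.141 -0.     0.988] -1.35 [  4.56   2.93 -10.41] [ 0.484 -0.95  -0.036] 48.09899654907886
```

A 1.5 mm lift pulled 10 N, so the cap is still engaged. I'll lower it back and turn further.

>>> apply_moves:
  series:
    - [[0.02,0.03,-0.1],[0,0,0],42]
    - [[0.03,0.03,-0.15],[0,0,0],42]
    - [[0.03,0.03,-0.15],[0,0,-0.04],42]
    - [[0.03,0.03,-0.14],[0,0,-0.08],42]
    - [[0.03,0.03,-0.13],[0,0,-0.12],42]
    - [[0.03,0.03,-0.12],[0,0,-0.16],42]
    - [[0.03,0.03,-0.11],[0,0,-0.2],42]
    - [[0.03,0.03,-0.1],[0,0,-0.24],42]
    - [[0.03,0.03,-0.1],[0,0,-0.24],42]
    - [[0.03,0.03,-0.1],[0,0,-0.24],42]

```text
clock: 11.55
eef_pos: [488.2, -143.8, 98.6]
eef_rot: [-3.141, -0.0, 0.748]
wrist_force: [-1.1, 5.4, -0.3]
finger_gap: 47.7
```

```bash
python3 st.py
```

```text
[ 488.24 -143.78   98.64] [-3.141 -0.     0.748] -1.11 [-1.09  5.41 -0.26] [1.022 0.072 0.042] 47.73361804115002
```

>>> apply_moves:
  series:
    - [[0,0,0.04],[0,0,0],42]
    - [[0,0,0.08],[0,0,0],42]
    - [[0,0,0.11],[0,0,0],42]
    - [[0,0,0.11],[0,0,0],42]
    - [[0,0,0.11],[0,0,0],42]
    - [[0,0,0.11],[0,0,0],42]
    - [[0,0,0.11],[0,0,0],42]
    - [[0,0,0.11],[0,0,0],42]
    - [[0,0,0.11],[0,0,0],42]
    - [[0,0,0.11],[0,0,0],42]

```text
clock: 12.8
eef_pos: [488.2, -143.8, 99.5]
eef_rot: [-3.141, -0.0, 0.748]
wrist_force: [-0.2, 5.2, -4.1]
finger_gap: 47.5
```

```bash
python3 st.py
```

```text
[ 488.2  -143.79   99.47] [-3.141 -0.     0.748] -1.11 [-0.21  5.25 -4.09] [ 1.009 -0.191 -0.02 ] 47.48986540827522
```

>>> apply_moves:
  series:
    - [[0,0.04,-0.06],[0,0,0],42]
    - [[0,0.06,-0.1],[0,0,0],42]
    - [[0,0.06,-0.1],[0,0,-0.04],42]
    - [[0,0.06,-0.09],[0,0,-0.08],42]
    - [[0,0.06,-0.08],[0,0,-0.12],42]
    - [[0,0.06,-0.07],[0,0,-0.16],42]
    - [[0,0.06,-0.06],[0,0,-0.2],42]
    - [[0,0.06,-0.05],[0,0,-0.24],42]
    - [[0,0.06,-0.05],[0,0,-0.24],42]
    - [[0,0.06,-0.05],[0,0,-0.24],42]

```text
clock: 14.05
eef_pos: [488.4, -143.1, 99.1]
eef_rot: [-3.141, -0.0, 0.508]
wrist_force: [-0.3, 5.8, 0.1]
finger_gap: 47.8
```

```bash
python3 st.py
```

```text
[ 488.37 -143.06   99.06] [-3.141 -0.     0.508] -0.87 [-0.26  5.76  0.08] [ 1.328 -0.123  0.046] 47.754451271673894
```

>>> apply_moves:
  series:
    - [[0,0,0.04],[0,0,0],42]
    - [[0,0,0.08],[0,0,0],42]
    - [[0,0,0.12],[0,0,0],42]
    - [[0,0,0.12],[0,0,0],42]
    - [[0,0,0.12],[0,0,0],42]
    - [[0,0,0.12],[0,0,0],42]
    - [[0,0,0.12],[0,0,0],42]
    - [[0,0,0.12],[0,0,0],42]
    - [[0,0,0.12],[0,0,0],42]
    - [[0,0,0.12],[0,0,0],42]

```text
clock: 15.3
eef_pos: [488.4, -143.1, 100.0]
eef_rot: [-3.141, -0.0, 0.508]
wrist_force: [1.1, 6.4, -4.5]
finger_gap: 48.3
```

```bash
python3 st.py; python3 cap.py w5
```

```text
[ 488.37 -143.1   100.  ] [-3.141 -0.     0.508] -0.87 [ 1.08  6.44 -4.52] [ 1.152 -0.447  0.11 ] 48.25985914067588
[ 488.4 -143.1  100. ] [-3.1408e+00 -3.0000e-04  5.0810e-01] [-0.36  0.36  1.77  0.    1.01 -0.87] [ 1.08  6.44 -4.52] [ 1.152 -0.447  0.11 ]
```

View pics/w5.png

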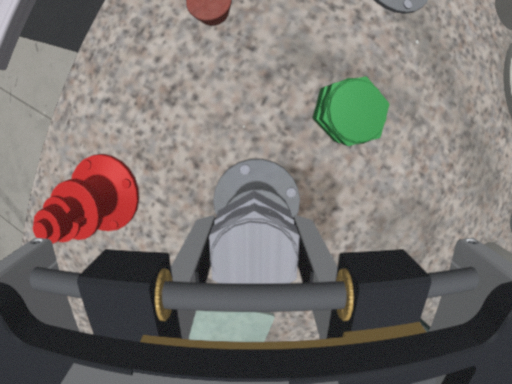

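Still engaged at 73°. There is a steady sideways force in +y, so I'll centre a bit more while turning.

>>> apply_moves:
  series:
    - [[0,0.05,-0.06],[0,0,0],42]
    - [[0,0.1,-0.1],[0,0,0],42]
    - [[0,0.1,-0.1],[0,0,-0.04],42]
    - [[0,0.1,-0.09],[0,0,-0.08],42]
    - [[0,0.1,-0.08],[0,0,-0.12],42]
    - [[0,0.1,-0.07],[0,0,-0.16],42]
    - [[0,0.1,-0.06],[0,0,-0.2],42]
    - [[0,0.1,-0.05],[0,0,-0.24],42]
    - [[0,0.1,-0.05],[0,0,-0.24],42]
    - [[0,0.1,-0.05],[0,0,-0.24],42]

```text
clock: 16.6
eef_pos: [488.6, -142.2, 99.9]
eef_rot: [-3.141, -0.001, 0.268]
wrist_force: [1.2, 5.9, 0.3]
finger_gap: 49.0
```

```bash
python3 st.py
```

```text
[ 488.63 -142.19   99.95] [-3.141e+00 -1.000e-03  2.680e-01] -0.62 [1.15 5.88 0.26] [ 1.152 -0.354  0.29 ] 49.03494259885655
```

>>> apply_moves:
  series:
    - [[0,0,0.04],[0,0,0],42]
    - [[0,0,0.08],[0,0,0],42]
    - [[0,0,0.12],[0,0,0],42]
    - [[0,0,0.12],[0,0,0],42]
    - [[0,0,0.12],[0,0,0],42]
    - [[0,0,0.12],[0,0,0],42]
    - [[0,0,0.12],[0,0,0],42]
    - [[0,0,0.12],[0,0,0],42]
    - [[0,0,0.12],[0,0,0],42]
    - [[0,0,0.12],[0,0,0],42]

```text
clock: 17.85
eef_pos: [488.5, -142.2, 100.3]
eef_rot: [-3.141, -0.0, 0.268]
wrist_force: [6.4, 5.0, -9.6]
finger_gap: 48.8
```

```bash
python3 st.py
```

```text
[ 488.48 -142.17  100.35] [-3.141 -0.     0.268] -0.62 [ 6.41  4.99 -9.57] [ 0.879 -1.053  0.29 ] 48.83234756897028
```

The moment about z has risen to 0.29 Nm and the force in x is growing. That fits a tangential grip offset of about 3 mm being swung round by the turn. I'll relieve it by lowering, turning back slightly and shifting in +x.

>>> apply_moves:
  series:
    - [[0,0,-0.06],[0,0,0],42]
    - [[0,0,-0.1],[0,0,0.04],42]
    - [[0.05,0,-0.1],[0,0,0.08],42]
    - [[0.1,0,-0.1],[0,0,0.08],42]
    - [[0.15,0,-0.1],[0,0,0.08],42]
    - [[0.15,0,-0.1],[0,0,0.08],42]
    - [[0.15,0,-0.1],[0,0,0.08],42]
    - [[0.15,0,-0.1],[0,0,0.08],42]
    - [[0.15,0,-0.1],[0,0,0.08],42]
    - [[0.15,0,-0.1],[0,0,0.08],42]

```text
clock: 19.1
eef_pos: [489.8, -142.6, 100.0]
eef_rot: [3.141, 0.0, 0.348]
wrist_force: [-4.5, -0.7, 1.3]
finger_gap: 48.6
```

```bash
python3 st.py;python3 - <<'E'
from h import *
p,d=manip.camera("scene");cv2.imwrite("pics/s1.png",cv2.resize(p[150:230,260:350,::-1],None,fx=6.6,fy=6.6,interpolation=cv2.INTER_CUBIC))
E
```

```text
[ 489.77 -142.63  100.02] [3.141 0.    0.348] -0.7 [-4.5  -0.72  1.29] [-0.24   0.821  0.103] 48.60085066876442
```

View pics/s1.png

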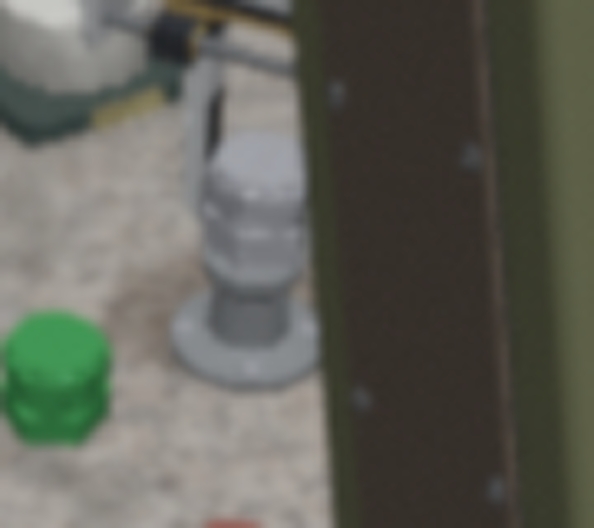

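The scene crop shows the cap held upright with its notches visible. The side force reversed, so the play centre lies about 0.7 mm back in x. I'll re-centre and test the lift.

>>> apply_moves:
  series:
    - [[-0.03,0,0],[0,0,0],42]
    - [[-0.06,0,0],[0,0,0],42]
    - [[-0.06,0,0],[0,0,0],42]
    - [[-0.06,0,0],[0,0,0],42]
    - [[-0.06,0,0.04],[0,0,0],42]
    - [[-0.06,0,0.08],[0,0,0],42]
    - [[-0.06,0,0.12],[0,0,0],42]
    - [[-0.06,0,0.12],[0,0,0],42]
    - [[-0.06,0,0.12],[0,0,0],42]
    - [[-0.06,0,0.12],[0,0,0],42]

```text
clock: 20.4
eef_pos: [489.3, -142.5, 101.3]
eef_rot: [-3.142, -0.0, 0.348]
wrist_force: [0.2, 0.1, -1.9]
finger_gap: 48.6
```

```bash
python3 st.py
```

```text
[ 489.26 -142.46  101.26] [-3.142 -0.     0.348] -0.7 [ 0.18  0.12 -1.87] [-0.099 -0.05   0.003] 48.56773567684946
```

Side force and moment are now zero, and the load is only 1.9 N, about the cap's weight. I'll lift a little more as a test.

>>> apply_moves:
  series:
    - [[0,0,0.03],[0,0,0],42]
    - [[0,0,0.06],[0,0,0],42]
    - [[0,0,0.09],[0,0,0],42]
    - [[0,0,0.12],[0,0,0],42]
    - [[0,0,0.12],[0,0,0],42]
    - [[0,0,0.12],[0,0,0],42]
    - [[0,0,0.12],[0,0,0],42]
    - [[0,0,0.12],[0,0,0],42]
    - [[0,0,0.12],[0,0,0],42]
    - [[0,0,0.12],[0,0,0],42]

```text
clock: 21.65
eef_pos: [489.3, -142.5, 102.5]
eef_rot: [3.142, 0.0, 0.348]
wrist_force: [-0.6, 0.1, -1.4]
finger_gap: 48.6
```

```bash
python3 st.py
```

```text
[ 489.26 -142.54  102.46] [3.142 0.    0.348] -0.7 [-0.59  0.15 -1.37] [-0.035 -0.115  0.035] 48.594009317295175
```

It's free. I'll lift slowly, checking on the way.

>>> apply_moves:
  series:
    - [[0,0,0.1],[0,0,0],42]
    - [[0,0,0.2],[0,0,0],42]
    - [[0,0,0.3],[0,0,0],42]
    - [[0,0,0.4],[0,0,0],42]
    - [[0,0,0.5],[0,0,0],42]
    - [[0,0,0.6],[0,0,0],42]
    - [[0,0,0.7],[0,0,0],42]
    - [[0,0,0.8],[0,0,0],42]
    - [[0,0,0.8],[0,0,0],42]
    - [[0,0,0.8],[0,0,0],42]
  grip_force: 12

```text
clock: 22.9
eef_pos: [489.3, -142.5, 110.4]
eef_rot: [3.142, 0.0, 0.348]
wrist_force: [-0.7, -0.0, -1.9]
finger_gap: 48.8
```

```bash
python3 st.py; python3 cap.py w6
```

```text
[ 489.25 -142.52  110.41] [3.142 0.    0.348] -0.7 [-0.71 -0.01 -1.86] [-0.025 -0.168 -0.032] 48.83578251643253
[ 489.3 -142.5  110.4] [3.1416 0.     0.348 ] [-0.36  0.35  1.76 -0.    1.03 -0.7 ] [-0.71 -0.01 -1.86] [-0.025 -0.168 -0.032]
```

View pics/w6.png

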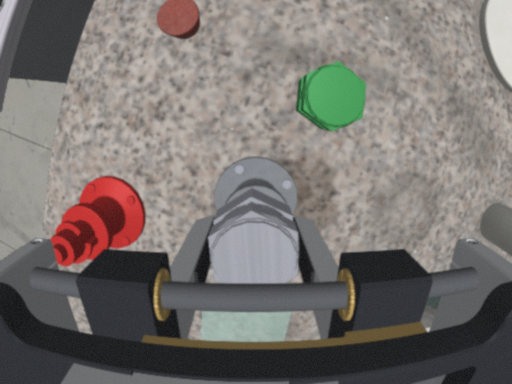

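The cap's image position relative to the fingers is unchanged while the fitting recedes, so it is rising with the jaws. I'll carry on straight up.

>>> apply_moves:
  series:
    - [[0,0,0.6],[0,0,0],42]
    - [[0,0,1.2],[0,0,0],42]
    - [[0,0,1.8],[0,0,0],42]
    - [[0,0,2.4],[0,0,0],42]
    - [[0,0,3.0],[0,0,0],42]
    - [[0,0,3.6],[0,0,0],42]
    - [[0,0,4.0],[0,0,0],42]
    - [[0,0,4.4],[0,0,0],42]
    - [[0,0,4.6],[0,0,0],42]
    - [[0,0,4.6],[0,0,0],42]
  grip_force: 15

```text
clock: 24.2
eef_pos: [489.3, -142.5, 156.5]
eef_rot: [3.142, -0.0, 0.348]
wrist_force: [0.0, 0.4, -2.7]
finger_gap: 48.6
```

```bash
python3 cap.py w7;python3 - <<'E'
from h import *
p,d=manip.camera("scene");cv2.imwrite("pics/s2.png",cv2.resize(p[130:230,240:350,::-1],None,fx=5.5,fy=5.5,interpolation=cv2.INTER_CUBIC))
E
```

```text
[ 489.3 -142.5  156.5] [ 3.1415e+00 -1.0000e-04  3.4800e-01] [-0.36  0.29  1.72  0.    1.13 -0.7 ] [ 0.01  0.43 -2.69] [ 0.015 -0.104  0.045]
```

View pics/s2.png

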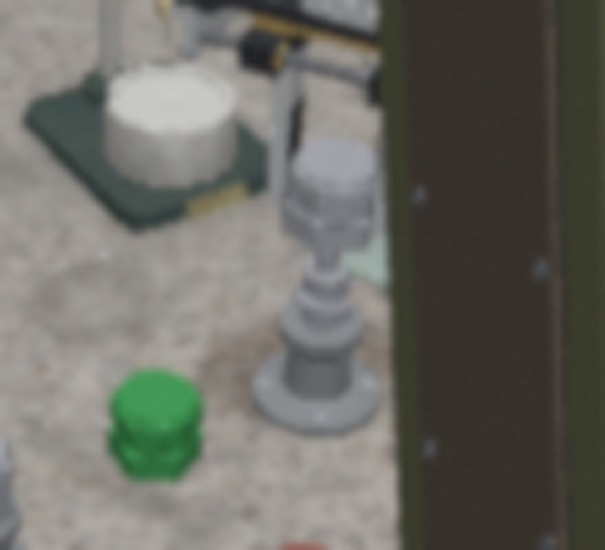

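View pics/w7.png

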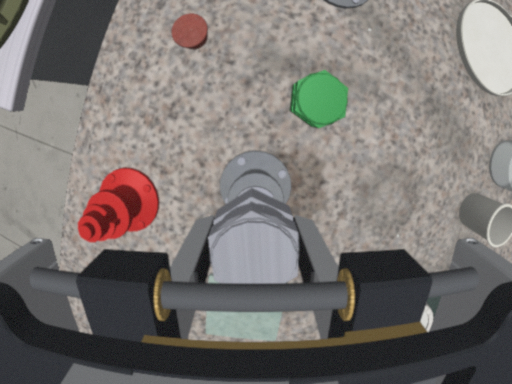

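The cap is clear of the stud: in the scene crop the stud and its button stand bare below it, and it hangs upright. Next I'll check clearances round the plate.

Run:
```python
from meas import *
q=np.load("pics/top0.npz");C=cloud("top",q["d"]).reshape(-1,3)
r=np.hypot(C[:,0]-532,C[:,1]+301)
for zl,zh in((8,40),(40,110),(110,700)):
    k=(C[:,2]>zl)&(C[:,2]<zh)&(r<190)&(r>60)
    P=C[k]; o=np.argsort(r[k])[:400:25]
    print(zl,[(*P[i].round().astype(int).tolist(),int(r[k][i])) for i in o])
print(plane("top",[[357,183],[337,125],[408,187]],6).round())
# fitting foot centre check in w7, cap top z
p,d,pos,Rm=load("w7")
v,u=np.mgrid[235:275:5,235:280:5];uv=np.c_[u.ravel(),v.ravel()];P=pts(uv,d,pos,Rm);print("cap top z",np.median(P[:,2]))
```

```text
8 [(558, -247, 11, 60), (424, -351, 9, 118), (540, -424, 8, 123), (520, -427, 14, 126), (661, -282, 15, 129), (492, -427, 9, 131), (495, -430, 10, 133), (532, -437, 15, 135), (524, -438, 9, 137), (513, -439, 15, 138), (488, -435, 12, 140), (498, -439, 9, 142), (662, -238, 13, 144), (549, -446, 11, 145), (663, -234, 20, 146), (502, -446, 8, 148)]
40 [(497, -166, 98, 139), (504, -153, 109, 150), (495, -147, 109, 158), (686, -254, 60, 160), (470, -150, 67, 162), (690, -251, 57, 165), (692, -251, 60, 167), (682, -221, 52, 170), (684, -220, 57, 172), (684, -217, 58, 173), (702, -258, 60, 175), (499, -127, 105, 176), (708, -273, 59, 178), (501, -124, 110, 179), (709, -265, 57, 181), (478, -127, 105, 182)]
110 [(506, -158, 113, 144), (477, -155, 111, 156), (500, -135, 113, 168), (474, -131, 115, 179), (714, -259, 186, 186), (714, -251, 333, 188)]
[[ 532. -300.    6.]
 [ 724. -246.    6.]
 [ 518. -457.    6.]]
cap top z 170.32358561102168
```

>>> apply_moves:
  series:
    - [[0.2,-1,0.5],[0,0,0],42]
    - [[0.8,-3,0.5],[0,0,0],42]
    - [[1.5,-5.5,0.5],[0,0,0],42]
    - [[2.2,-8,0.5],[0,0,0],42]
    - [[2.9,-10.5,0.5],[0,0,0],42]
    - [[3.6,-13,0.5],[0,0,0],42]
    - [[4.1,-15,0.5],[0,0,0],42]
    - [[4.3,-15.8,0.5],[0,0,0],42]
    - [[4.3,-15.9,0.5],[0,0,0],42]
    - [[4.3,-15.9,0.5],[0,0,0],42]

```text
clock: 25.55
eef_pos: [532.2, -301.2, 161.4]
eef_rot: [-3.141, 0.0, 0.348]
wrist_force: [0.1, 0.7, -1.7]
finger_gap: 48.8
```

```bash
python3 cap.py w8;python3 - <<'E'
from h import *
p,d=manip.camera("top");cv2.imwrite("pics/t2.png",cv2.resize(p[130:230,280:420,::-1],None,fx=5.5,fy=5.5,interpolation=cv2.INTER_CUBIC))
E
```

```text
[ 532.2 -301.2  161.4] [-3.1414e+00  1.0000e-04  3.4830e-01] [-0.57  0.5   1.41  0.    1.23 -0.92] [ 0.06  0.67 -1.68] [ 0.017 -0.103 -0.01 ]
```

View pics/w8.png

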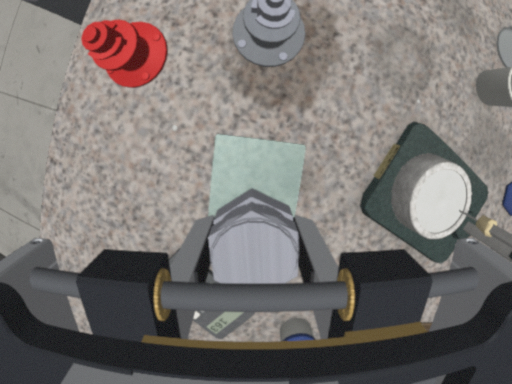

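The cap hangs over the plate, whose visible edge spans columns 213–304, with the cap at 210–298. Descending.

>>> apply_moves:
  series:
    - [[0,0,-1],[0,0,0],42]
    - [[0,0,-2.5],[0,0,0],42]
    - [[0,0,-4.5],[0,0,0],42]
    - [[0,0,-6.5],[0,0,0],42]
    - [[0,0,-8.5],[0,0,0],42]
    - [[0,0,-10],[0,0,0],42]
    - [[0,0,-11],[0,0,0],42]
    - [[0,0,-11.5],[0,0,0],42]
    - [[0,0,-11.7],[0,0,0],42]
    - [[0,0,-11.7],[0,0,0],42]

```text
clock: 26.9
eef_pos: [532.4, -301.6, 44.8]
eef_rot: [3.141, -0.0, 0.348]
wrist_force: [0.6, 0.3, -2.1]
finger_gap: 48.3
```

```bash
python3 cap.py w9
```

```text
[ 532.4 -301.6   44.8] [ 3.1411e+00 -4.0000e-04  3.4800e-01] [-0.58  0.64  1.49 -0.    1.01 -0.92] [ 0.56  0.33 -2.1 ] [ 0.004 -0.108 -0.04 ]
```

View pics/w9.png

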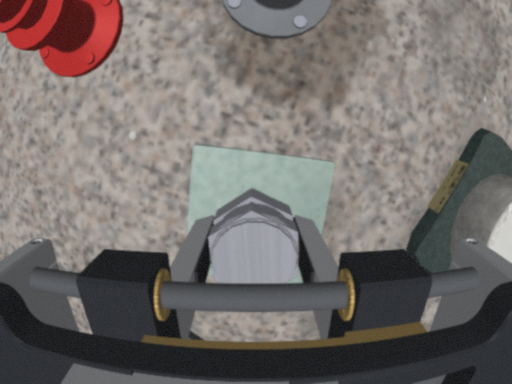

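>>> apply_moves:
  series:
    - [[0,0,-0.1],[0,0,0],42]
    - [[0,0,-0.2],[0,0,0],42]
    - [[0,0,-0.3],[0,0,0],42]
    - [[0,0,-0.38],[0,0,0],42]
    - [[0,0,-0.44],[0,0,0],42]
    - [[0,0,-0.5],[0,0,0],42]
    - [[0,0,-0.54],[0,0,0],42]
    - [[0,0,-0.58],[0,0,0],42]
    - [[0,0,-0.58],[0,0,0],42]
    - [[0,0,-0.58],[0,0,0],42]

```text
clock: 28.2
eef_pos: [532.3, -301.5, 38.9]
eef_rot: [3.142, -0.0, 0.348]
wrist_force: [-2.5, 2.3, 4.1]
finger_gap: 48.9
```

```bash
python3 st.py
```

```text
[ 532.3  -301.48   38.9 ] [ 3.142 -0.     0.348] -0.92 [-2.53  2.31  4.08] [ 0.361  0.371 -0.029] 48.88898387232887
```

It has touched down, with Fz going from −2 to +4 N. Opening slowly.

>>> apply_moves:
  series:
    - [[0,0,-0.02],[0,0,0],50]
    - [[0,0,-0.02],[0,0,0],52]
    - [[0,0,-0.02],[0,0,0],54]
    - [[0,0,-0.02],[0,0,0],58]
    - [[0,0,-0.02],[0,0,0],62]
    - [[0,0,-0.02],[0,0,0],66]
    - [[0,0,-0.02],[0,0,0],72]
    - [[0,0,-0.02],[0,0,0],78]
    - [[0,0,-0.02],[0,0,0],82]
    - [[0,0,-0.02],[0,0,0],82]
  grip_force: 5

```text
clock: 29.45
eef_pos: [532.3, -301.5, 38.5]
eef_rot: [3.142, 0.0, 0.348]
wrist_force: [-0.3, 0.0, 0.3]
finger_gap: 77.3
```

```bash
python3 cap.py w10
```

```text
[ 532.3 -301.5   38.5] [3.1416 0.     0.348 ] [-0.58  0.65  1.49 -0.    1.   -0.92] [-0.35  0.04  0.25] [-0.049 -0.097  0.051]
```

View pics/w10.png

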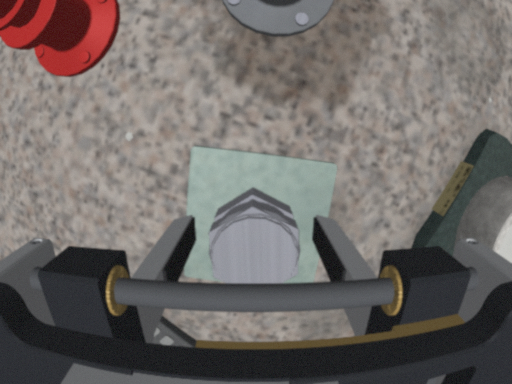

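The jaws are open and clear on both sides: cap at columns 210–299, fingers at 195 and 315. Now I'll go straight up.

>>> apply_moves:
  series:
    - [[0,0,0.5],[0,0,0],82]
    - [[0,0,1.5],[0,0,0],82]
    - [[0,0,3],[0,0,0],82]
    - [[0,0,5],[0,0,0],82]
    - [[0,0,7.5],[0,0,0],82]
    - [[0,0,10],[0,0,0],82]
    - [[0,0,13],[0,0,0],82]
    - [[0,0,16],[0,0,0],82]
    - [[0,0,18],[0,0,0],82]
    - [[0,0,18],[0,0,0],82]

```text
clock: 30.75
eef_pos: [532.6, -301.8, 221.0]
eef_rot: [3.139, -0.002, 0.348]
wrist_force: [-0.6, -0.4, -0.3]
finger_gap: 77.1
```

>>> apply_moves:
  series:
    - [[-2,0,1],[0,0,0],82]
    - [[-5,0,2],[0,0,0],82]
    - [[-8,0,3],[0,0,0],82]
    - [[-8,0,4],[0,0,0],82]
    - [[-8,0,4],[0,0,0],82]
    - [[-8,0,4],[0,0,0],82]
    - [[-8,0,4],[0,0,0],82]
    - [[-8,0,4],[0,0,0],82]
    - [[-8,0,4],[0,0,0],82]
    - [[-8,0,4],[0,0,0],82]

```text
clock: 32.0
eef_pos: [452.3, -301.5, 258.4]
eef_rot: [-3.142, 0.0, 0.348]
wrist_force: [-0.3, 0.4, -0.3]
finger_gap: 77.1
```

```bash
python3 cap.py w11
```

```text
[ 452.3 -301.5  258.4] [-3.1416  0.      0.348 ] [-0.66  0.27  1.5  -0.    1.38 -1.  ] [-0.26  0.4  -0.27] [-0.015 -0.083 -0.018]
```

View pics/w11.png

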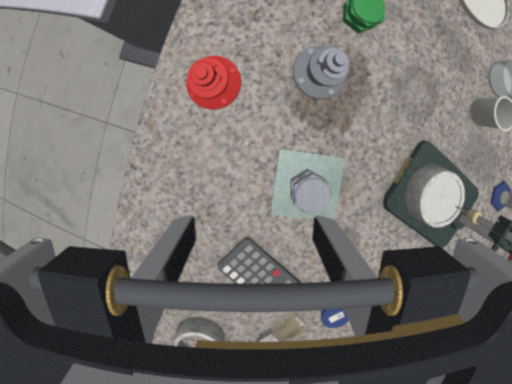

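Run:
```python
from meas import *
cap("w11",312,194,30)
p,d,pos,Rm=load("w11")
hsv=cv2.cvtColor(p.astype(np.uint8),cv2.COLOR_RGB2HSV)
m=((hsv[...,0]>55)&(hsv[...,0]<95)&(p[...,1]-p[...,0]>8)).astype(np.uint8)
k=np.zeros_like(m);k[140:230,262:350]=1;vv,uu=np.nonzero(m*k)
h=cv2.convexHull(np.c_[uu,vv].astype(np.int32))[:,0]
print(cv2.minAreaRect(wplane(h,6,pos,Rm)[:,:2].astype(np.float32)))
```

```text
top z 51.74424335310914
n 1180 mean [ 530.1 -302.1] flatcentre [ 530.  -302.4] flat normals deg 23 83 143 widths [np.float64(48.6), np.float64(49.7), np.float64(49.8)] corner 54.0
((532.38427734375, -302.0111389160156), (95.73289489746094, 95.91526794433594), 12.896819114685059)
```

The cap stands on the plate: its top is at 51.7 mm (52 expected) and it is within about 2.5 mm of the plate centre. The plate has not moved, so I'll hand the job in.

```bash
python3 -c "
from cell import manip
print(manip.sign_off())"
```

```text
the job is handed in; nothing more can be done
None
```

I unscrewed the notched cap clockwise, lifted it straight off its stud, set it open end down on the glass plate, and handed the job in. The clock read about 32 s of the 67 s allowed; `sign_off` gave no verdict.

- **Turning:** I turned with an 8 N grip and stopped at about 83° of tool turn. On the way I overshot to about 87°, then turned back and re-centred. The cap lifted freely at 83°.
- **Forces:** My lift tests during the turn pulled up to about 10 N at the wrist while the cap may still have been engaged. Side forces reached about 6 N, and the turning moment peaked at about 0.29 Nm. I think this came from gripping about 3 mm off centre, but the cap may also have touched the end stop. These are wrist readings; the force between cap and outlet was not measured directly. The moment alone suggests roughly 16 N, against the 35 N limit.
- **Last checks:** The cap's top is at 51.7 mm, where 52 mm is expected. Its axis is about 2.5 mm from the plate centre, and the plate moved less than 1 mm. The gripper is open and well clear.
- **Not measured at the end:** I did not measure the plain cap or the timer, stopper and pot again. The arm never worked near them and no contact showed in the wrist force.
- **Checks that disagreed:** The first top-camera estimate of the cap's position was 4–5 mm off the wrist-camera one. The side forces later suggested the outlet's axis lies between the two.

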